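# Pin back the sprung take-up arm of a ring-polishing machine

### The job

The drive belt is off the ring-polishing machine and a new one is to be fitted. Take the long locking pin out of the wooden rest, use it to swing the sprung take-up arm with its idler wheel away from the pulleys and just past the locking hole, drop the pin fully into the hole and let go, so that the pin stands in the hole and holds the arm back.

Things in the scene. Friction and masses are not known exactly. Their poses are not given: they have to be found in the camera images.
- locking_pin: Loose pin, 80 g: steel shank 12 mm thick, 62 long (lowest 8 tapering to a 6 mm tip), under a round black knob 22 wide, 35 tall. Origin: tip centre; z up; knob at 62-97 mm. Upright, sunk 28 mm in one of 3 holes 65 mm apart in a 40 mm tall wooden rest, 34 mm of bare shank showing. Beside it, not to be used: a pin with the same knob but short shank (knob 10 mm above the rest), a knobless ring mandrel.
- locking_hole (a point): Locking hole in the machine's grey base plate (240 x 360 mm, top 40 mm above the table). Point: centre of the mouth, level with the plate's top, 110 mm from the arm's pivot. Upright blind hole 15 mm wide, mouth flared to 25 mm, 32 mm deep: a pin fully home has its tip 32 mm below this point, its knob 30 mm above the plate. Axes: the machine's, z up.
- tensioner_pivot (a point): Fixed upright axis of the take-up arm, 15 mm above the plate. The arm: a level steel bar 16 mm wide, 130 mm long from here, 7 to 23 mm above the plate, with a grey idler wheel (42 mm across, top 26 mm above the plate) centred 60 mm out; bare tail beyond. At rest it lies 0.57 rad anticlockwise from above of the line from here to the locking hole, on the side of the two pulleys.
- take_up_arm (a joint): Angle of the sprung take-up arm, rad: 0 at rest on its stop, growing clockwise from above to 1.0 at most; springs back if let go. A pin on the pulley side of the tail (plate bare for 40 mm there) pushes it over and past the hole; with the pin upright in the hole the arm leans on it at about 0.70. Push at the tail: 1 N at rest, 2.5 N at the hole. Pulleys' tops: 22 mm above the plate.
Mind the look-alikes: they are no part of the job. What is shaped like the locking_pin but purple is not meant.

How it is judged:
By the outcome, as a careful person would: the job done as asked, in the order asked, and still so for the second after the job is handed in, with the robot touching nothing.
It also fails if it takes over 45 s, if anything falls off the work surface, if the arm or the gripper's body presses on something with over 40 N, if the wrist force passes 120 N, or if a joint passes its speed limit or range.

### The arm

A 7-joint arm with a two-finger parallel gripper is mounted at the origin on the work surface. World frame = base frame: x ahead of the robot, y to its left, z up, the work surface at z = 0. Lengths are in m, angles in degrees, forces in N, time in s.
With the tool pointing down it reaches from about 0.4 to 0.875 m from the base axis. Payload 6.5 kg.
Tool frame: the origin (TCP) lies at the centre of the arm's flange, where the gripper is bolted on; the fingertips stand 166 mm ahead of it and the grasp point (between the pads) lies 147 mm ahead of it; z points along the fingers, x is the direction in which the jaws open and shut, and the axes are right-handed (so a half turn about z gives the same grasp; the last joint's range is limited). The gripper opens to 88 mm and grips with 3 to 60 N. Pads are 18 mm wide; open, the fingers measure 123 mm over their backs; the gripper's body (75 mm by 187 mm) begins 45 mm behind the grasp point.
Start: joints at [-71.86, 30.733, -0.252, 88.115, 0.149, 61.152, -4.079], TCP at [0.243, 0.603, 0.405] pointing down, gripper open.
Joint ranges: [-154.64, 154.64], [-21.42, 123.67], [-72.66, 72.17], [13.99, 137.28], [-74.86, 254.86], [10.95, 109.41], [-158.01, 158.01]. Speed limits (degrees/s): [136.94, 136.94, 180, 180, 180, 180, 180].

### API

Orientations are given as a 3x3 rotation matrix whose columns are the frame's x, y, z axes.
In Python, from rig import bot gives the robot as it stands.
- The arm moves only by the shell command python3 -m jog 'ROWS' [OPENING] [FORCE]. ROWS is JSON, a list of rows, each an object with "dp": the shift along the tool's x, y, z in m, a list of three; "delta_rot": the turn, a rotation vector about the tool's x, y, z in degrees, a list of three. In form: [{"dp": [dx, dy, dz], "delta_rot": [ax, ay, az]}, ...]. A call has 1 to 20 rows; each row is the pose to reach, as a shift and turn from the pose commanded when the call began, along the tool's axes at that moment; what a row does not reach only later rows make up. A row lasts 1/10 s, in which the tool goes at most 50 mm and 8.59 degrees, less where a joint would pass 70% of its speed; a pose out of reach is approached as far as the arm can. A call with a gripper value outside its range is refused whole. OPENING is the finger opening in m, from 0 to 0.0881, set as the call begins (- or left out, the last holds). The fingers move at their own pace and stop on an object; FORCE is the grip in N (left out, the last holds). Time passes only in rows, so rows that repeat a pose let the fingers close. It gives the time, the measured TCP pose, the force and the opening at its end, in the units of the state.
- bot.get_state(): the state, without advancing time (a new reading comes with each control period).
- bot.capture(name): name is "scene" or "top"; returns (picture, depth): 384x512x3 uint8, red, green, blue; 384x512 float32, m along the optical axis (not along the pixel's ray), 0 where there is no reading.
- bot.camera_params(name): a dict with "mtx" (3x3 intrinsics, pixels), "T" (4x4, takes a point from camera to world coordinates). Camera axes: x right, y up, looking along -z (the intrinsics and any distortion apply to the point x, -y, -z); pixel columns grow to the right and rows downward; lengths in m; the calibration is good to about 2 mm. A picture is of the moment at which its call begins. camera_params takes no time and is no camera call.
- bot.sign_off(): hands the job in, once; it reports no verdict.
The state is a dict: "time_s": time; "joint_positions": joint angles; "qd": joint speeds; "tau": joint torques, N m; "tcp_pos": TCP position; "orientation": TCP orientation; "contact_force": force on the tool from outside, world axes, zero at the start; "wrist_torque": the same for the moment, N m; "opening": opening from 0.0 (shut) to 1.0 (fully open).
Only numpy, scipy, OpenCV 4.12 (cv2) and the standard library are available. Lean on these libraries where they do the work, as an engineer would, in place of code of your own. Each camera call takes 0.05 s, during which the arm holds its last target. There are 200 camera calls.

## Working session

There is one attempt and no reset: what is moved stays moved. The work goes in short steps, Python scripts to look and compute and a shell command to move; the robot and the scene stay as the last step left them, time stands still between calls to the robot, and variables do not carry over. Pictures are saved under pics/ and viewed, about 8 in all and at most 12, crops included, and the job is handed in when it is done.

```bash
mkdir -p pics; ls; python3 - <<'E'
from rig import bot
import cv2,numpy as np
s=bot.get_state();print(s['time_s'],s['tcp_pos'],np.round(s['orientation'],3),s['opening'])
for n in('scene','top'):
    im,d=bot.capture(n);np.savez(f'{n}0.npz',im=im,d=d,**bot.camera_params(n))
    cv2.imwrite(f'pics/{n}0.png',cv2.resize(im[:,:,::-1],(800,600),interpolation=cv2.INTER_CUBIC))
    p=bot.camera_params(n);print(n,p,(d>0).mean())
E
```

```text
pics
0.0 [0.24266276 0.60265226 0.4038576 ] [[ 0.373  0.928 -0.001]
 [ 0.928 -0.373 -0.002]
 [-0.002  0.    -1.   ]] 1.0001310392826352
scene {'mtx': array([[381.93547204,   0.        , 249.71377106],
       [  0.        , 381.93547204, 198.00074458],
       [  0.        ,   0.        ,   1.        ]]), 'T': array([[-0.88117102, -0.30589241,  0.36051001,  0.79796093],
       [ 0.47229834, -0.60453607,  0.6414596 ,  0.67618083],
       [ 0.02172368,  0.73550389,  0.67717214,  0.62812552],
       [ 0.        ,  0.        ,  0.        ,  1.        ]])} 0.9960784912109375
top {'mtx': array([[382.10884516,   0.        , 249.79096905],
       [  0.        , 382.10884516, 195.45290057],
       [  0.        ,   0.        ,   1.        ]]), 'T': array([[ 0.02857477,  0.98399353, -0.17589829,  0.38294727],
       [-0.99942981,  0.02495787, -0.02274094,  0.12458027],
       [-0.01798689,  0.17644781,  0.98414564,  0.86778926],
       [ 0.        ,  0.        ,  0.        ,  1.        ]])} 0.9959920247395834
```

View pics/top0.png

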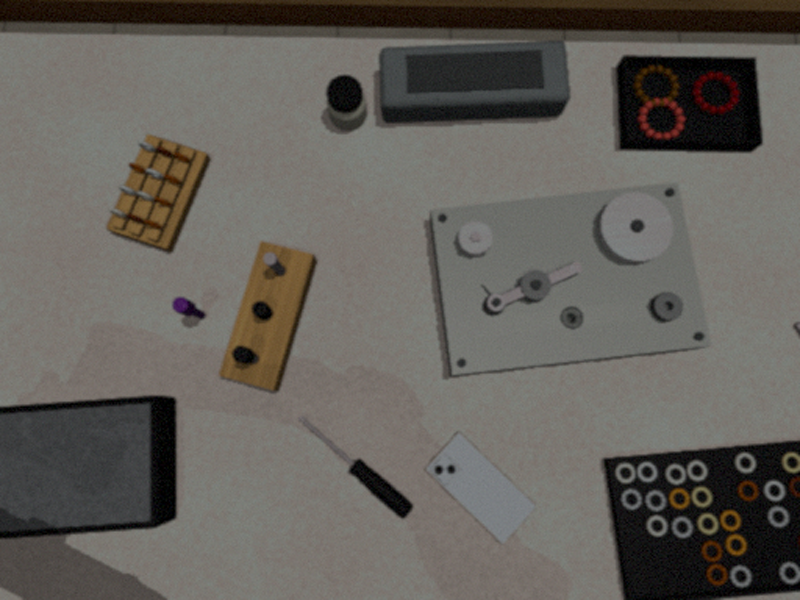

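View pics/scene0.png

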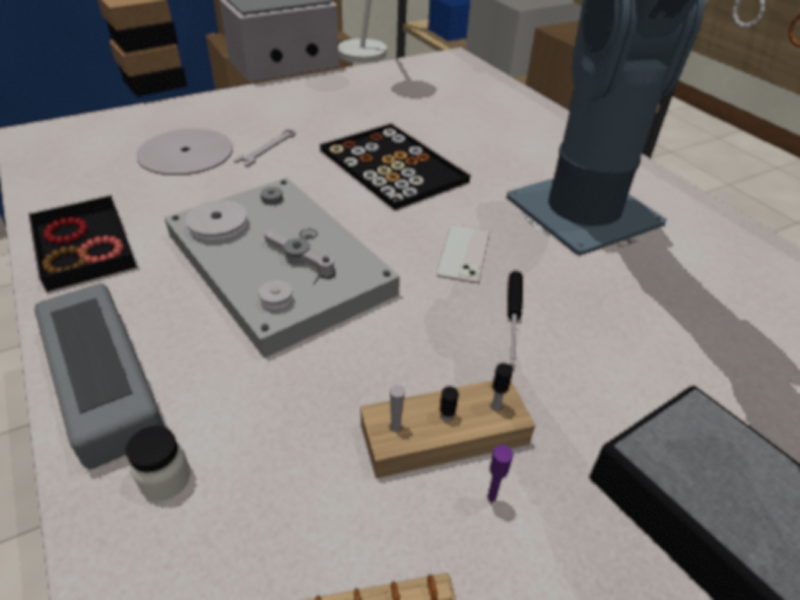

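The top view shows the rest with two black knobs at (262,311) and (243,355). In the scene view the one with bare shank showing is at (502,378), which is the end pin at (243,355) in the top view. The pivot is at about (495,301), the hole at (571,317) and the arm's tail end at (578,268), all in the 800x600 top picture.

```bash
cat > h.py <<'E'
import numpy as np,cv2
def ray(c,uv):
    K,T=c['mtx'],c['T']; x=np.linalg.solve(K,[*uv,1]); return T[:3,3],T[:3,:3]@(x*[1,-1,-1])
def plane(c,uv,z):
    o,d=ray(c,uv); return o+d*(z-o[2])/d[2]
def deep(c,d,uv):
    o,r=ray(c,uv); u,v=map(int,np.round(uv)); return o+r*np.median(d[v-1:v+2,u-1:u+2])
def tri(a,b):
    (o,d),(p,e)=a,b; s=np.linalg.lstsq(np.c_[d,-e],p-o,rcond=None)[0]; A=o+d*s[0];B=p+e*s[1]
    return (A+B)/2,np.linalg.norm(A-B)
def blobs(mask,lo=8):
    n,_,st,ce=cv2.connectedComponentsWithStats(mask.astype(np.uint8)); return [(ce[i],st[i]) for i in range(1,n) if st[i,4]>=lo]
E
python3 - <<'E'
from h import *
D={n:dict(np.load(n+'0.npz')) for n in('top','scene')}
np.set_printoptions(precision=4,suppress=True)
k=.64
for n,roi in (('top',(140,150,210,255)),('scene',(275,225,335,275))):
    c=D[n];x0,y0,x1,y1=roi;m=np.zeros((384,512),bool);m[y0:y1,x0:x1]=c['im'][y0:y1,x0:x1].max(2)<60
    for ce,st in blobs(m): print(n,ce,st,deep(c,c['d'],ce),plane(c,ce,.0915))
t=D['top']
# dark & light spots on plate
for nm,uv,z in [('pivot',(495,301),.07),('tail',(576,267),.063),('idler',(536,285),.066),('hole',(571.5,317),.04),('c1',(442,217),.04),('c2',(669,191),.04),('c3',(698,337),.04),('c4',(461,363),.04),('platemid',(560,350),.04),('rest',(262,282),.04),('table',(370,300),0)]:
    uv=np.array(uv)*k; print(nm,uv,'plane',plane(t,uv,z),'depth',deep(t,t['d'],uv))
s=D['scene']
for nm,uv,z in [('hole',(309,234),.04),('pivot',(327,263),.07),('tail',(268,238),.063)]:
    uv=np.array(uv)*k; print('S',nm,'plane',plane(s,uv,z),'depth',deep(s,s['d'],uv))
a=cv2.resize(t['im'][150:240,265:465,::-1],None,fx=4,fy=4,interpolation=cv2.INTER_CUBIC)
cv2.imwrite('pics/crop.png',cv2.convertScaleAbs(a,alpha=1.5))
E
```

```text
top [177.4038 171.5577] [173 167   9   9  52] [0.5729 0.2995 0.0738] [0.5687 0.2956 0.0915]
top [188.6543 207.7766] [176 166  26  84 188] [0.5036 0.2817 0.015 ] [0.4927 0.2676 0.0915]
top [167.3621 198.6983] [162 193  12  12 116] [0.5116 0.3143 0.0854] [0.5105 0.3129 0.0915]
top [156.0952 227.6122] [149 222  16  14 147] [0.4486 0.3272 0.1095] [0.4501 0.332  0.0915]
scene [321.1716 241.8047] [316 233  12  19 169] [0.4577 0.3405 0.1025] [0.4506 0.3335 0.0915]
scene [286.8036 257.0298] [282 248  11  19 168] [0.5207 0.327  0.0797] [0.5266 0.3345 0.0915]
pivot [316.8  192.64] plane [0.5352 0.0013 0.07  ] depth [0.5352 0.0013 0.0702]
tail [368.64 170.88] plane [ 0.587  -0.1111  0.063 ] depth [ 0.5868 -0.1109  0.0637]
idler [343.04 182.4 ] plane [ 0.5596 -0.0552  0.066 ] depth [ 0.5589 -0.0544  0.0694]
hole [365.76 202.88] plane [ 0.5209 -0.1097  0.04  ] depth [ 0.5236 -0.1144  0.0233]
c1 [282.88 138.88] plane [0.6625 0.0727 0.04  ] depth [0.661  0.073  0.0446]
c2 [428.16 122.24] plane [ 0.7091 -0.2545  0.04  ] depth [ 0.7071 -0.2522  0.0451]
c3 [446.72 215.68] plane [ 0.4973 -0.2829  0.04  ] depth [ 0.4968 -0.2809  0.0441]
c4 [295.04 232.32] plane [0.4525 0.0437 0.04  ] depth [0.4521 0.0443 0.0457]
platemid [358.4 224. ] plane [ 0.4742 -0.0928  0.04  ] depth [ 0.474  -0.0923  0.0418]
rest [167.68 180.48] plane [0.5601 0.3274 0.04  ] depth [0.5599 0.3271 0.0411]
table [236.8 192. ] plane [0.5454 0.1749 0.    ] depth [0.5452 0.1749 0.0009]
S hole plane [ 0.5183 -0.1071  0.04  ] depth [ 0.5155 -0.1147  0.0343]
S pivot plane [0.537  0.0139 0.07  ] depth [0.5343 0.0071 0.0642]
S tail plane [ 0.5917 -0.0953  0.063 ] depth [ 0.5905 -0.0998  0.0598]
```

View pics/crop.png

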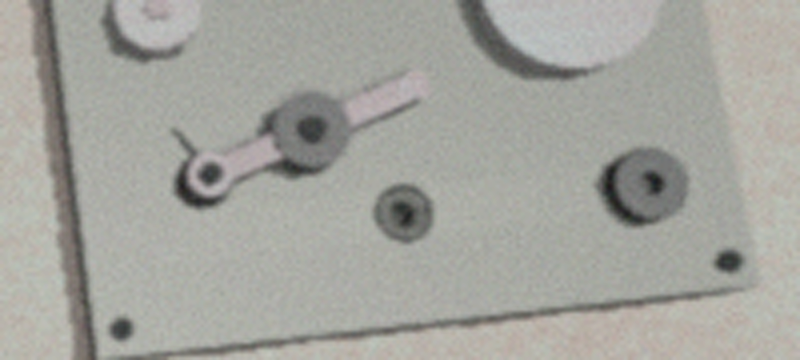

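Checks on the measurements:
- The pivot-to-hole distance is 110 mm, as given.
- The angle from the hole line to the arm is 0.573 rad, against 0.57 given.
- The two views agree on the pin, at about (0.450, 0.333).

The hole is at about (0.520, -0.110). Next I move above the pin with the jaws along world x.

```bash
python3 -m jog '[{"dp":[-0.173,0.293,0.03],"delta_rot":[0,0,68.1]},{"dp":[-0.173,0.293,0.03],"delta_rot":[0,0,68.1]},{"dp":[-0.173,0.293,0.03],"delta_rot":[0,0,68.1]},{"dp":[-0.173,0.293,0.03],"delta_rot":[0,0,68.1]},{"dp":[-0.173,0.293,0.03],"delta_rot":[0,0,68.1]},{"dp":[-0.173,0.293,0.03],"delta_rot":[0,0,68.1]},{"dp":[-0.173,0.293,0.03],"delta_rot":[0,0,68.1]},{"dp":[-0.173,0.293,0.03],"delta_rot":[0,0,68.1]},{"dp":[-0.173,0.293,0.104],"delta_rot":[0,0,68.1]},{"dp":[-0.173,0.293,0.104],"delta_rot":[0,0,68.1]},{"dp":[-0.173,0.293,0.104],"delta_rot":[0,0,68.1]},{"dp":[-0.173,0.293,0.104],"delta_rot":[0,0,68.1]}]' 0.05 40
cat > look.py <<'E'
import sys
from h import *
from rig import bot
n,x0,y0,x1,y1,f,name=sys.argv[1],*map(int,sys.argv[2:7]),sys.argv[7]
im,d=bot.capture(n);np.savez('last_'+n,im=im,d=d,**bot.camera_params(n))
cv2.imwrite(f'pics/{name}.png',cv2.convertScaleAbs(cv2.resize(im[y0:y1,x0:x1,::-1],None,fx=f,fy=f,interpolation=cv2.INTER_CUBIC),alpha=1.3))
s=bot.get_state();print(s['time_s'],s['tcp_pos'],np.round(s['orientation'],3).tolist(),s['contact_force'],s['opening'])
E
python3 look.py scene 220 100 420 250 4 a1
```

```text
time_s: 1.3
tcp_pos: [0.4501, 0.3331, 0.301]
orientation: [[1.0, -0.001, -0.0], [-0.001, -1.0, -0.0], [-0.0, 0.0, -1.0]]
contact_force: [1.1, -0.2, 0.5]
opening: 0.568
1.35 [0.45047154 0.33334679 0.30185407] [[1.0, -0.001, 0.001], [-0.001, -1.0, 0.001], [0.001, -0.001, -1.0]] [ 0.81377951  0.25241875 -0.93228117] 0.5707608096980425
```

View pics/a1.png

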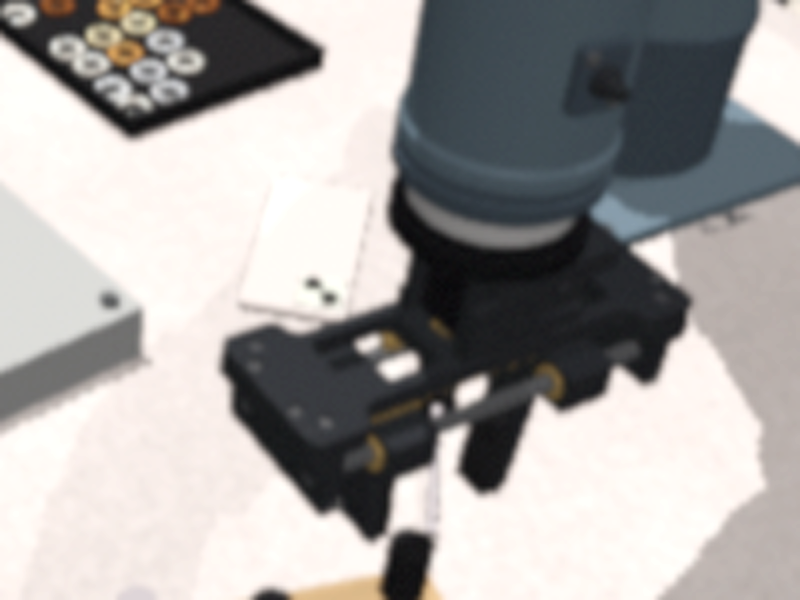

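The gripper hangs over the knob: the finger tips are at about (372,500) and (488,480), and the knob top is at (412,540) between and below them. I descend and grip.

```bash
python3 -m jog '[{"dp":[0,0,0.03],"delta_rot":[0,0,0]},{"dp":[0,0,0.05],"delta_rot":[0,0,0]},{"dp":[0,0,0.059],"delta_rot":[0,0,0]},{"dp":[0,0,0.059],"delta_rot":[0,0,0]},{"dp":[0,0,0.059],"delta_rot":[0,0,0]}]' && python3 -m jog '[{"dp":[0,0,0],"delta_rot":[0,0,0]},{"dp":[0,0,0],"delta_rot":[0,0,0]},{"dp":[0,0,0],"delta_rot":[0,0,0]},{"dp":[0,0,0],"delta_rot":[0,0,0]},{"dp":[0,0,0],"delta_rot":[0,0,0]},{"dp":[0,0,0],"delta_rot":[0,0,0]}]' 0.005 40
```

```text
time_s: 1.85
tcp_pos: [0.4506, 0.3334, 0.2431]
orientation: [[1.0, -0.001, 0.002], [-0.001, -1.0, 0.001], [0.002, -0.001, -1.0]]
contact_force: [0.1, -0.4, 0.5]
opening: 0.566
time_s: 2.45
tcp_pos: [0.4501, 0.3332, 0.242]
orientation: [[1.0, -0.001, 0.0], [-0.001, -1.0, 0.0], [0.0, -0.0, -1.0]]
contact_force: [-0.6, 0.1, 3.1]
opening: 0.241
```

The opening reads 21 mm, so the knob is gripped. I lift it and carry it to the pulley side of the tail.

```bash
python3 -m jog '[{"dp":[0,0,-0.02],"delta_rot":[0,0,0]},{"dp":[0,0,-0.06],"delta_rot":[0,0,0]},{"dp":[0,0,-0.10],"delta_rot":[0,0,0]},{"dp":[0,0,-0.13],"delta_rot":[0,0,0]},{"dp":[0.01,0.03,-0.13],"delta_rot":[0,0,0]},{"dp":[0.025,0.07,-0.13],"delta_rot":[0,0,0]},{"dp":[0.04,0.11,-0.13],"delta_rot":[0,0,0]},{"dp":[0.055,0.15,-0.13],"delta_rot":[0,0,0]},{"dp":[0.07,0.19,-0.13],"delta_rot":[0,0,0]},{"dp":[0.085,0.23,-0.13],"delta_rot":[0,0,0]},{"dp":[0.10,0.27,-0.13],"delta_rot":[0,0,0]},{"dp":[0.115,0.31,-0.13],"delta_rot":[0,0,0]},{"dp":[0.13,0.35,-0.13],"delta_rot":[0,0,0]},{"dp":[0.145,0.39,-0.10],"delta_rot":[0,0,0]},{"dp":[0.157,0.423,-0.07],"delta_rot":[0,0,0]},{"dp":[0.157,0.423,-0.06],"delta_rot":[0,0,0]},{"dp":[0.157,0.423,-0.06],"delta_rot":[0,0,0]},{"dp":[0.157,0.423,-0.06],"delta_rot":[0,0,0]}]'
python3 look.py scene 100 60 260 180 5 a2
```

```text
time_s: 4.25
tcp_pos: [0.6068, -0.0885, 0.3019]
orientation: [[1.0, 0.001, -0.0], [0.001, -1.0, 0.001], [-0.0, -0.001, -1.0]]
contact_force: [0.5, -0.9, -0.4]
opening: 0.237
4.3 [ 0.60702715 -0.08833906  0.3025228 ] [[1.0, 0.002, 0.001], [0.002, -1.0, 0.001], [0.001, -0.001, -1.0]] [ 0.2140391  -0.54401508 -0.50522995] 0.23496930116861614
```

View pics/a2.png

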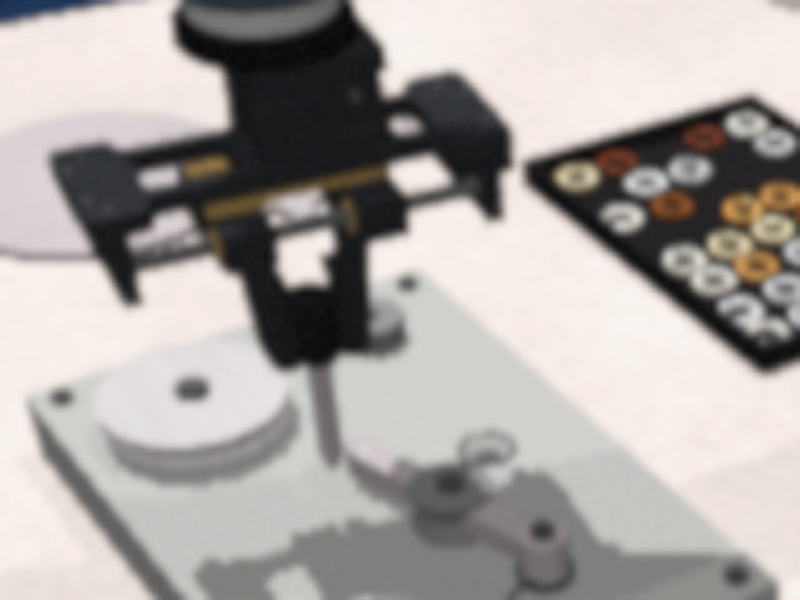

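The pin hangs upright below the fingers, with its tip at crop (333,465), on the pulley side of the tail end at (360,455). I check where its tip sits against the expected position.

```bash
python3 - <<'E'
from h import *
c=dict(np.load('last_scene.npz'))
T=np.linalg.inv(c['T'])
def proj(p):
    q=T[:3,:3]@p+T[:3,3]; q=c['mtx']@(q*[1,-1,-1]); return q[:2]/q[2]
for h in(0,.03,.06): 
    u=proj(np.array([.607,-.0885,.0722+h])); print(h,u,'crop',(u-[100,60]+.5)*5)
print(proj(np.array([.608,-.0885,.0722]))-proj(np.array([.607,-.0885,.0722])),proj(np.array([.607,-.0875,.0722]))-proj(np.array([.607,-.0885,.0722])))
print(plane(c,(166.1,152.7),.0722))
u=proj(np.array([.520,-.110,.04])); print('hole crop',(u-[100,60]+.5)*5)
E
```

```text
0 [166.06089542 152.36938274] crop [332.80447708 464.34691371]
0.03 [164.4764991  142.15148328] crop [324.88249551 413.25741638]
0.06 [162.82019056 131.46981605] crop [316.6009528  359.84908024]
[-0.39201176  0.10730706] [0.1355127  0.21560024]
[ 0.60736692 -0.08714979  0.0722    ]
hole crop [486.05872701 449.25099859]
```

The tip is within about 1 mm of where it was expected. I refine the hole position from the first clear images.

```bash
python3 - <<'E'
from h import *
np.set_printoptions(precision=4,suppress=True)
R=[]
for n,(x,y),r in (('top',(366,203),10),('scene',(198,149),8)):
    c=dict(np.load(n+'0.npz'));g=cv2.GaussianBlur(c['im'],(3,3),0).astype(int).mean(2)
    w=g[y-r:y+r+1,x-r:x+r+1]; bg=np.median(w)
    for k in(.9,.8):
        for ce,st in blobs(w<bg*k):
            p=ce+[x-r,y-r]; print(n,k,p,st,plane(c,p,.04))
E
```

```text
top 0.9 [365.5269 202.8172] [  2   3  16  15 186] [ 0.521  -0.1092  0.04  ]
top 0.8 [365.6306 202.7898] [  3   3  14  15 157] [ 0.5211 -0.1094  0.04  ]
scene 0.9 [195.4956 151.4956] [  0   5  13  12 113] [ 0.5265 -0.1025  0.04  ]
scene 0.8 [194.2727 152.9455] [ 0  9 11  8 55] [ 0.5317 -0.098   0.04  ]
```

```bash
python3 -m jog '[{"dp":[0,0,0.015],"delta_rot":[0,0,0]},{"dp":[0,0,0.025],"delta_rot":[0,0,0]},{"dp":[0,0,0.027],"delta_rot":[0,0,0]},{"dp":[0,0,0.027],"delta_rot":[0,0,0]}]'
```

```text
time_s: 4.7
tcp_pos: [0.6065, -0.0898, 0.2741]
orientation: [[1.0, -0.0, -0.001], [-0.0, -1.0, 0.0], [-0.001, -0.0, -1.0]]
contact_force: [0.1, -0.6, -0.4]
opening: 0.241
```

The hole is at (0.5205, -0.110). I push the tail over and just past it, 3 mm beyond.

```bash
python3 -m jog '[{"dp":[-0.008,0.003,0],"delta_rot":[0,0,0]},{"dp":[-0.016,0.006,0],"delta_rot":[0,0,0]},{"dp":[-0.024,0.009,0],"delta_rot":[0,0,0]},{"dp":[-0.032,0.012,0],"delta_rot":[0,0,0]},{"dp":[-0.040,0.015,0],"delta_rot":[0,0,0]},{"dp":[-0.048,0.017,0],"delta_rot":[0,0,0]},{"dp":[-0.056,0.019,0],"delta_rot":[0,0,0]},{"dp":[-0.064,0.02,0],"delta_rot":[0,0,0]},{"dp":[-0.072,0.02,0],"delta_rot":[0,0,0]},{"dp":[-0.079,0.02,0],"delta_rot":[0,0,0]},{"dp":[-0.085,0.02,0],"delta_rot":[0,0,0]},{"dp":[-0.089,0.02,0],"delta_rot":[0,0,0]},{"dp":[-0.089,0.02,0],"delta_rot":[0,0,0]},{"dp":[-0.089,0.02,0],"delta_rot":[0,0,0]}]'
python3 look.py scene 130 70 260 168 6 a3
```

```text
time_s: 6.1
tcp_pos: [0.5178, -0.11, 0.2747]
orientation: [[1.0, -0.0, 0.0], [-0.0, -1.0, -0.0], [0.0, 0.0, -1.0]]
contact_force: [2.2, 0.5, -1.1]
opening: 0.239
6.15 [ 0.51793782 -0.11004952  0.27474907] [[1.0, -0.0, 0.0], [-0.0, -1.0, -0.0], [0.0, 0.0, -1.0]] [ 1.77269169  0.4102083  -0.71561265] 0.23444587380673937
```

View pics/a3.png

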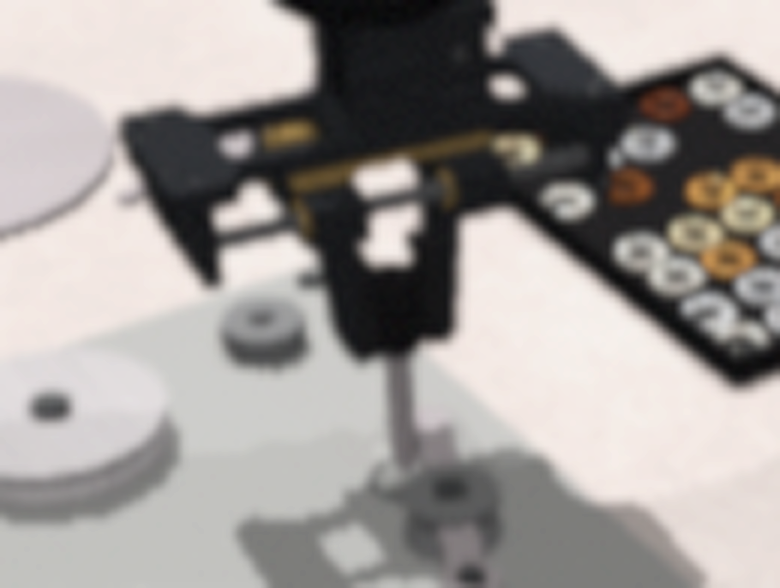

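The arm has swung past the hole. The pin tip is at about (408,465) just beside it, with the rim of the hole visible at (385,478), and the force is 2 N. I go back 3 mm over the hole and start down gently.

```bash
python3 -m jog '[{"dp":[0.0025,0,0],"delta_rot":[0,0,0]},{"dp":[0.0025,0,0.004],"delta_rot":[0,0,0]},{"dp":[0.0025,0,0.008],"delta_rot":[0,0,0]},{"dp":[0.0025,0,0.012],"delta_rot":[0,0,0]},{"dp":[0.0025,0,0.012],"delta_rot":[0,0,0]},{"dp":[0.0025,0,0.012],"delta_rot":[0,0,0]}]'; python3 -c "
from rig import bot;s=bot.get_state();print(s['tcp_pos'],s['contact_force'],s['wrist_torque'])"
```

```text
time_s: 6.75
tcp_pos: [0.5199, -0.11, 0.2623]
orientation: [[1.0, -0.001, -0.001], [-0.001, -1.0, 0.0], [-0.001, -0.0, -1.0]]
contact_force: [2.6, -0.3, -1.7]
opening: 0.243
[ 0.5199003  -0.1100286   0.26229028] [ 2.6041642  -0.32090685 -1.72351838] [-0.22706164 -0.48891891  0.05747385]
```

The tip is 8 mm into the mouth with no resistance, so I carry on down.

```bash
python3 -m jog '[{"dp":[0,0,0.004],"delta_rot":[0,0,0]},{"dp":[0,0,0.008],"delta_rot":[0,0,0]},{"dp":[0,0,0.010],"delta_rot":[0,0,0]},{"dp":[0,0,0.010],"delta_rot":[0,0,0]}]'
```

```text
time_s: 7.15
tcp_pos: [0.5201, -0.1099, 0.2523]
orientation: [[1.0, -0.001, -0.001], [-0.001, -1.0, 0.0], [-0.001, -0.0, -1.0]]
contact_force: [3.1, -0.6, -2.1]
opening: 0.24
```

```bash
python3 -m jog '[{"dp":[0,0,0.004],"delta_rot":[0,0,0]},{"dp":[0,0,0.008],"delta_rot":[0,0,0]},{"dp":[0,0,0.011],"delta_rot":[0,0,0]},{"dp":[0,0,0.013],"delta_rot":[0,0,0]},{"dp":[0,0,0.013],"delta_rot":[0,0,0]},{"dp":[0,0,0.013],"delta_rot":[0,0,0]}]'
```

```text
time_s: 7.75
tcp_pos: [0.52, -0.1099, 0.2395]
orientation: [[1.0, -0.0, -0.001], [-0.0, -1.0, 0.0], [-0.001, -0.0, -1.0]]
contact_force: [1.5, -0.9, -1.8]
opening: 0.239
```

```bash
python3 -m jog '[{"dp":[0,0,0.001],"delta_rot":[0,0,0]},{"dp":[0,0,0.002],"delta_rot":[0,0,0]},{"dp":[0,0,0.002],"delta_rot":[0,0,0]},{"dp":[0,0,0.002],"delta_rot":[0,0,0]}]'
```

```text
time_s: 8.15
tcp_pos: [0.5204, -0.1101, 0.238]
orientation: [[1.0, -0.001, 0.001], [-0.001, -1.0, -0.0], [0.001, 0.0, -1.0]]
contact_force: [1.2, -0.8, 3.1]
opening: 0.237
```

The vertical force rose by 5 N at the nominal bottom height (TCP z 0.238), so the pin is home. I release it and withdraw.

```bash
python3 -m jog '[{"dp":[0,0,0],"delta_rot":[0,0,0]},{"dp":[0,0,0],"delta_rot":[0,0,0]},{"dp":[0,0,0],"delta_rot":[0,0,0]},{"dp":[0,0,0],"delta_rot":[0,0,0]},{"dp":[0,0,0],"delta_rot":[0,0,0]}]' 0.05 && python3 -m jog '[{"dp":[0,0,-0.01],"delta_rot":[0,0,0]},{"dp":[0,0,-0.03],"delta_rot":[0,0,0]},{"dp":[0,0,-0.07],"delta_rot":[0,0,0]},{"dp":[0,0,-0.11],"delta_rot":[0,0,0]},{"dp":[0,0.05,-0.13],"delta_rot":[0,0,0]},{"dp":[0,0.10,-0.13],"delta_rot":[0,0,0]},{"dp":[0,0.15,-0.13],"delta_rot":[0,0,0]},{"dp":[0,0.20,-0.13],"delta_rot":[0,0,0]},{"dp":[0,0.20,-0.13],"delta_rot":[0,0,0]},{"dp":[0,0.20,-0.13],"delta_rot":[0,0,0]}]'
python3 look.py scene 120 80 280 200 5 a4; python3 look.py top 265 120 465 245 4 a5
python3 - <<'E'
from h import *
np.set_printoptions(precision=4,suppress=True)
for n,(x0,y0,x1,y1) in(('top',(340,180,395,225)),('scene',(170,110,235,170))):
    c=dict(np.load(f'last_{n}.npz'));m=np.zeros((384,512),bool);m[y0:y1,x0:x1]=c['im'][y0:y1,x0:x1].max(2)<60
    for ce,st in blobs(m,15): print(n,ce,st,plane(c,ce,.0875),deep(c,c['d'],ce))
E
```

```text
time_s: 8.65
tcp_pos: [0.52, -0.1099, 0.2375]
orientation: [[1.0, -0.001, -0.001], [-0.001, -1.0, 0.0], [-0.001, -0.0, -1.0]]
contact_force: [-0.5, -1.0, -0.1]
opening: 0.568
time_s: 9.65
tcp_pos: [0.5193, -0.3116, 0.3682]
orientation: [[1.0, -0.004, -0.0], [-0.004, -1.0, -0.001], [-0.0, 0.001, -1.0]]
contact_force: [0.8, 0.5, -0.1]
opening: 0.568
9.7 [ 0.52000207 -0.30971735  0.36792315] [[1.0, -0.001, -0.0], [-0.001, -1.0, 0.001], [-0.0, -0.001, -1.0]] [-0.56164864  1.1285535   0.38017503] 0.5710545518383808
9.75 [ 0.52039873 -0.30863258  0.36780736] [[1.0, 0.001, -0.0], [0.001, -1.0, 0.001], [-0.0, -0.001, -1.0]] [-0.084208   -0.57279316  0.04520987] 0.5706319933547503
top [370.8323 197.7578] [359 191  21  13 161] [ 0.5239 -0.1069  0.0875] [ 0.5207 -0.1017  0.1051]
top [344.7742 200.1935] [342 198   7   6  31] [ 0.5175 -0.0534  0.0875] [ 0.5206 -0.0575  0.0695]
top [362.1034 210.0345] [353 208  19   5  29] [ 0.4979 -0.0885  0.0875] [ 0.5036 -0.099   0.0488]
scene [229.6327 113.1429] [223 110  12  10  49] [ 0.3967 -0.1644  0.0875] [ 0.3427 -0.2777  0.0147]
scene [175.125  127.9167] [170 125  10   5  24] [ 0.556  -0.1594  0.0875] [ 0.5393 -0.2173  0.0501]
scene [193.9027 134.1239] [190 127   9  16 113] [ 0.5235 -0.1111  0.0875] [ 0.5278 -0.0988  0.0959]
```

View pics/a4.png

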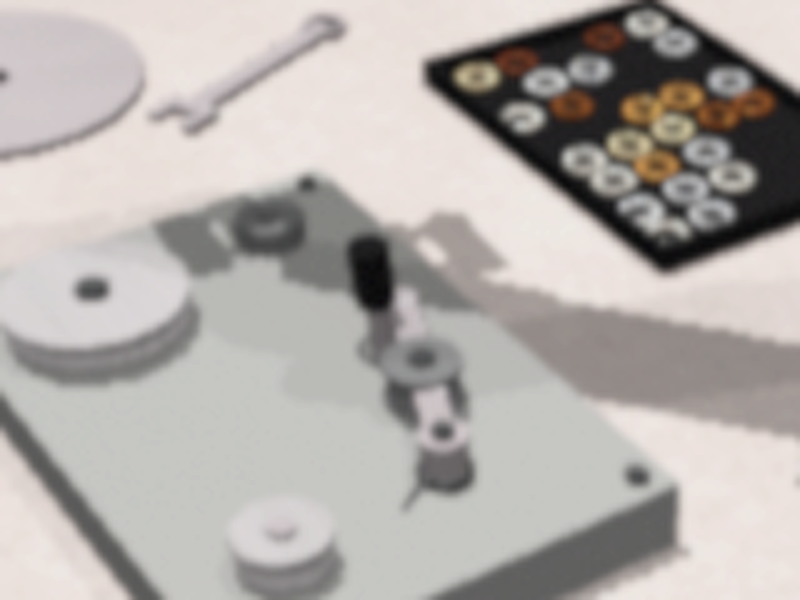

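View pics/a5.png

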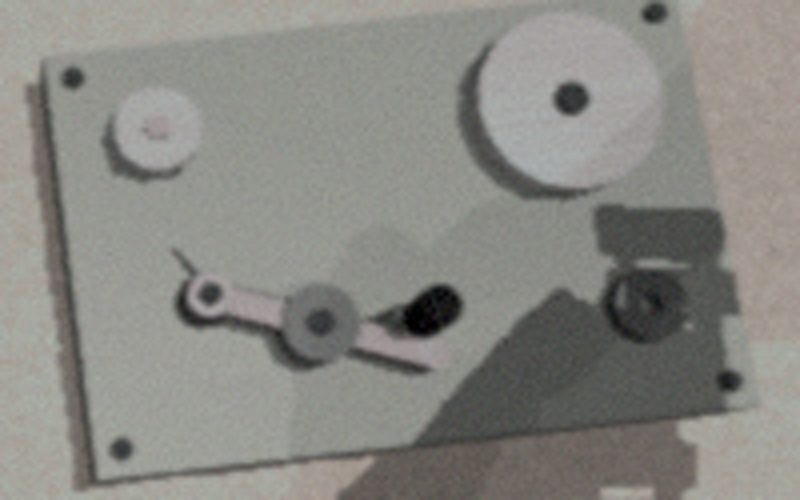

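The scene view shows the knob at (370,270) upright over the hole, with the arm leaning on the shank. In the top view the knob is at (433,310), with the arm on its far side. The knob's top is at z = 0.105, which is the fully home height (0.040 + 0.065). I hand in.

```bash
python3 -c "
from rig import bot
print(bot.sign_off())"
```

```text
the job is handed in; nothing more can be done
None
```

The job is handed in: the long locking pin stands fully home in the locking hole and holds the take-up arm back. I gripped it by the knob, lifted it out of the rest, pushed the arm's tail about 3 mm past the hole, lowered the pin in and let go. It took about 9.8 s.

**Last checks:**
- **Seating:** the top view's depth put the knob top at z ≈ 0.105 m, which is the fully home height. While lowering, the vertical force rose by about 5 N at the expected bottom.
- **Position:** both views put the knob within about 5 mm of the hole in plan. They differ from each other by about 4 mm in y, most likely because the knob patch in the top view includes some shadow.
- **Arm:** it leans on the pin clear of the pulleys, and the gripper is about 20 cm away, touching nothing. Forces stayed at a few newtons in every reading taken.

One measurement failed: the scene view's second fix on the hole merged with the idler wheel, so I relied on the top view. That agreed with the given 110 mm and 0.57 rad.

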